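Stow the graded laundry boxes in the covered tray

TASK

Put the empty storage boxes away in the wooden tray: swing all four brass turn buttons well aside, then lift the cover out and lay it flat in the middle of the cork mat. Then, one at a time and largest first, stand the boxes that are there in the tray's well, each smaller one fully down inside the one before, upright. Leave the other things on the counter where they are.

Things in the scene. Friction and masses are not known exactly. Their poses are not given: they have to be found in the camera images.
- tray: fixed shallow square tray of dark wood, 198 x 198 mm, 44 mm high, with 24 mm wide rims; its position and yaw vary. Well 150 x 150 mm with a 10 mm wide ledge all round at height 34 mm (130 x 130 mm clear below it), well floor at height 6 mm. Origin: centre of its underside on the counter; x, y parallel to its sides; a turn button sits on the middle of each of its four rims.
- button_a (a joint): angle (rad) of the turn button on the tray's +y rim about its upright pivot, anticlockwise from above positive. 0: points straight in over the cover and locks it; starts within 0.3 of 0. At 1.2 or more to either side it is clear of the cover; about +-1.57 it lies along the rim; stops at +-1.75. It stays where it is left (about 0.04 N m friction, little over 1 N at its tip).
- button_a_pivot (a point): top centre of button_a over its pivot, 90 mm from the tray's centre towards +y, 58 mm above the counter. The button is a brass bar 12 mm wide and 13 mm high (from 45 to 58 mm above the counter), reaching 38 mm from the pivot to its rounded tip and 10 mm behind the pivot.
- button_b (a joint): the same for the turn button on the tray's -x rim: 0 points straight in over the cover, anticlockwise from above positive.
- button_b_pivot (a point): as button_a_pivot, on the tray's -x rim.
- button_c (a joint): the same for the turn button on the tray's -y rim: 0 points straight in over the cover, anticlockwise from above positive.
- button_c_pivot (a point): as button_a_pivot, on the tray's -y rim.
- button_d (a joint): the same for the turn button on the tray's +x rim: 0 points straight in over the cover, anticlockwise from above positive.
- button_d_pivot (a point): as button_a_pivot, on the tray's +x rim.
- cover: loose plywood cover, 146 x 146 x 8 mm, 0.16 kg, with an upright dark wooden grip bar on its middle (60 mm long along the cover's x, 12 mm thick along its y, rising 26 mm above the board). At the start it lies on the ledge in the tray (board top 42 mm above the counter, 2 mm below the rim, 2 mm play all round), its x along the tray's x. Origin: centre of the board's underside; z up.
- cover_grip (a point): top centre of the cover's grip bar, 34 mm above the underside of the board.
- cork_mat: fixed cork mat, 200 x 200 x 4 mm, flat on the counter on one side of the tray (left or right); the cover is laid here. Origin: centre of its underside.
- liner: fixed grey fabric shelf liner, 300 mm (x) by 250 mm (y), 3 mm thick, flat on the counter on the other side of the tray; the boxes start on it. Origin: centre of its underside.
- box_1: the largest and lowest of a graded set of open-topped square white plastic storage boxes, 70 x 70 mm outside, 50 mm high, walls 2.5 mm, floor 2.5 mm; stands upright, mouth up, on the grey liner at the start. Origin: centre of its underside; z up to the mouth; x and y parallel to its sides. Light (45 to 90 g) and loose. In some starts it is absent.
- box_2: the second largest of a graded set of open-topped square white plastic storage boxes, 56 x 56 mm outside, 62 mm high, walls 2.5 mm, floor 2.5 mm; stands upright, mouth up, on the grey liner at the start. Origin: centre of its underside; z up to the mouth; x and y parallel to its sides. Light (45 to 90 g) and loose. In some starts it is absent.
- box_3: the third largest of a graded set of open-topped square white plastic storage boxes, 42 x 42 mm outside, 74 mm high, walls 2.5 mm, floor 2.5 mm; stands upright, mouth up, on the grey liner at the start. Origin: centre of its underside; z up to the mouth; x and y parallel to its sides. Light (45 to 90 g) and loose. In some starts it is absent.
- box_4: the smallest and tallest of a graded set of open-topped square white plastic storage boxes, 28 x 28 mm outside, 86 mm high, walls 2.5 mm, floor 2.5 mm; stands upright, mouth up, on the grey liner at the start. Origin: centre of its underside; z up to the mouth; x and y parallel to its sides. Light (45 to 90 g) and loose. In some starts it is absent.
- jug: bystander: detergent jug, orange, 100 mm across, 220 mm high, behind the work area. Origin: centre of its underside.
- softener: bystander: blue bottle, 76 mm across, 190 mm high, behind the work area. Origin: centre of its underside.
- jar: bystander: glass jar, 80 mm across, 90 mm high, behind the tray. Origin: centre of its underside.
- brush: bystander: scrubbing brush, 180 mm long, lying in front of the tray.
- peg_1: bystander: wooden clothes peg, 72 x 10 x 16 mm, lying on the liner among the boxes. Origin: under its middle.
- peg_2: bystander: wooden clothes peg, 72 x 10 x 16 mm, lying in front of the tray near one of its corners.
Things that resemble listed ones, but are neither listed nor needed, are in the scene too. Of the things shaped like the cover, the plywood one is meant.

How it is judged:
By the outcome, as a careful person would: the job done as asked, in the order asked, and still so for the second after the job is handed in, with the robot touching nothing.
Of box_1, box_2, box_3, box_4 only 3 to 4 are there at a start; the rules pass over those that are not, and their reading is None.
At some moment in a run one of box_1, box_2, box_3 may be knocked a few centimetres aside while the robot is not near it.
It also fails if it takes over 200 s, if anything falls off the work surface, if the arm or the gripper's body presses on something with over 40 N, if the wrist force passes 120 N, or if a joint passes its speed limit or range.

ROBOT

A 7-joint arm with a two-finger parallel gripper is mounted at the origin on the work surface. World frame = base frame: x ahead of the robot, y to its left, z up, the work surface at z = 0. Lengths are in m, angles in rad, forces in N, time in s.
With the tool pointing down it reaches from about 0.4 to 0.9 m from the base axis. Payload 5.5 kg.
Tool frame: the origin (TCP) lies midway between the tips of the shut fingers; the grasp point (between the pads) lies 19 mm behind it (manip.grip_depth is the distance from the TCP to the grasp point, in m); z points along the fingers, y is the line along which they close (so a half turn about z gives the same grasp; the last joint's range is limited). The gripper opens to 92 mm and grips with 3 to 60 N. Pads are 19 mm wide; open, the fingers measure 130 mm over their backs; the gripper's body (75 mm by 190 mm) begins 47 mm behind the grasp point.
Start: joints at [-0.929, 0.501, -0.427, 1.55, 0.221, 1.138, -0.21], TCP at [0.24, 0.604, 0.227] pointing down, gripper open.
Joint ranges: [-2.88, 2.88], [-0.31, 2.03], [-1.54, 1.56], [0.2, 2.42], [-1.41, 4.55], [0.19, 2.02], [-2.57, 2.57]. Speed limits (rad/s): [2.57, 2.57, 3.14, 3.14, 3.14, 3.14, 3.14].

INTERFACE

Orientations are given as a unit quaternion [x, y, z, w].
In Python, from bench import manip, effector, viewer gives the robot as it stands. Calls block until the motion is done:
- manip.move_pose(position, orientation): joint-space move of the TCP to a pose.
- manip.servo_line(position, ori=None, vel=0.15): straight line of the TCP; ori=None keeps the orientation; vel is the mean speed in m/s.
- manip.movej(angles): joint-space move.
- effector.open_jaws() and effector.close(f_grip=None): open the fingers fully, or close them until they stop; f_grip is the grip in N (None keeps the last).
- manip.sleep(seconds).
- manip.solve_ik(position, orientation): joint angles nearest the present ones, or None.
- viewer.get_image(name): name is "scene" or "side" or "wrist"; returns the picture (384x512x3 uint8, red, green, blue); there is no depth.
- viewer.get_calibration(name): a dict with "vfov" (degrees; the focal length in pixels is half the picture's height over the tangent of half this angle, whatever the lens; pixels are square), "cx", "cy" (the principal point, pixels), "eye" and "attitude" of the camera in the world. Camera axes: x right, y down, z forward; pixel columns grow to the right and rows downward; lengths in m; the calibration is good to about 2 mm. The wrist camera is an equidistant fisheye: a pixel r from the principal point sees the ray r / f radians off the axis. A picture is of the moment at which its call begins: read the wrist's pose just before it. get_calibration takes no time and is no camera call; for the wrist camera it gives the pose at the moment of the call.
A pose or a line that the arm cannot do raises manip.PlanningError and nothing moves.
- manip.hand_in(): hands the job in; it is judged then, once.
Readings, each from a call of its own:
- manip.current_clock(): time.
- manip.current_q(): joint angles.
- manip.current_joint_velocities(): joint speeds.
- manip.current_tau(): joint torques, N m.
- manip.current_tool_pos(): TCP position.
- manip.current_tcp_rot(): TCP orientation.
- manip.current_force(): force on the tool from outside, world axes, zero at the start.
- manip.current_wrist_torque(): the same for the moment, N m.
- manip.current_finger_gap(): finger opening in m.
- manip.current_gripper_force(): force on a finger pad.
Only numpy, scipy, OpenCV 4.12 (cv2) and the standard library are available. Lean on these libraries where they do the work, as an engineer would, in place of code of your own. Each camera call takes 0.05 s, during which the arm holds its last target. There are 200 camera calls.

## Working session

There is one attempt and no reset: what is moved stays moved. The work goes in short steps, each a Python script; the robot and the scene stay as the last script left them, time stands still between calls to the robot, and variables do not carry over. Pictures are saved under pics/ and viewed, at most 14 in all, crops included, and the job is handed in when it is done.

```bash
ls; mkdir -p pics
python3 - <<'E'
from bench import manip, effector, viewer
import cv2,numpy as np
for n in("scene","side","wrist"):
    c=viewer.get_calibration(n);print(n,c)
    im=viewer.get_image(n);cv2.imwrite(f"pics/{n}0.png",im[:,:,::-1])
a=cv2.imread("pics/scene0.png");b=cv2.imread("pics/side0.png")
cv2.imwrite("pics/both0.png",np.vstack([a,b])[:, :])
print(manip.current_clock(),manip.current_tcp_rot(),manip.current_force())
E
```

```text
pics
scene {'vfov': 48.44695378036347, 'cx': 256.46432794818935, 'cy': 189.53501970147917, 'eye': array([1.39771777, 0.15213863, 1.17496162]), 'attitude': array([ 0.62495557,  0.71583517, -0.24062983, -0.19775699])}
side {'vfov': 42.53657862797212, 'cx': 259.38209836020377, 'cy': 200.9091730462188, 'eye': array([ 0.00621601, -0.77871375,  0.9357458 ]), 'attitude': array([ 0.86025233, -0.29843586,  0.1276564 , -0.39319947])}
wrist {'vfov': 65.70646984690485, 'cx': 255.00871295564568, 'cy': 188.28708790503632, 'eye': array([0.16249488, 0.6343594 , 0.38336671]), 'attitude': array([0.8174362 , 0.55456308, 0.08621686, 0.12970932])}
0.15 [ 1.88252658e-01  9.82120359e-01 -7.10754548e-04 -1.76063982e-04] [ 0.61064909 -0.05454226  0.40966368]
```

View pics/scene0.png

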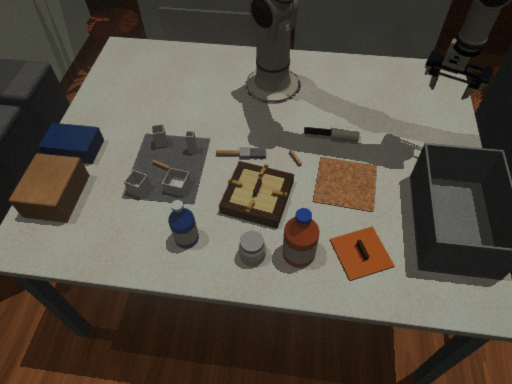

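View pics/side0.png

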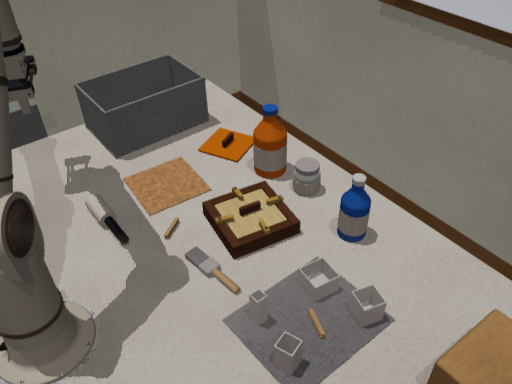

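The scene picture shows the tray at (257,193), the cork mat at (345,184), and the liner at (170,168) with four boxes: (176,180) the largest, then (137,182), (158,136) and (191,143). The orange cover at (361,252) is a look-alike; the plywood one sits in the tray under the buttons. I'll take near wrist views next.

```bash
cat > h.py <<'E'
from bench import manip, effector, viewer
import cv2,numpy as np
from scipy.spatial.transform import Rotation as R
def rays(name,cal,px):
    px=np.atleast_2d(np.array(px,float)); f=192/np.tan(np.radians(cal["vfov"])/2)
    d=(px-[cal["cx"],cal["cy"]])/f
    if name=="wrist":
        th=np.linalg.norm(d,axis=1,keepdims=True)+1e-12
        v=np.hstack([d/th*np.sin(th),np.cos(th)])
    else: v=np.hstack([d,np.ones((len(d),1))])
    return R.from_quat(cal["attitude"]).apply(v)
def onz(name,cal,px,z):
    v=rays(name,cal,px); e=np.array(cal["eye"]); return (e+v*((z-e[2])/v[:,2])[:,None])[:,:2]
def proj(name,cal,P):
    P=np.atleast_2d(P); f=192/np.tan(np.radians(cal["vfov"])/2)
    v=R.from_quat(cal["attitude"]).inv().apply(P-np.array(cal["eye"]))
    if name=="wrist":
        r=np.linalg.norm(v[:,:2],axis=1); th=np.arctan2(r,v[:,2]); d=v[:,:2]/(r[:,None]+1e-12)*th[:,None]
    else: d=v[:,:2]/v[:,2:]
    return d*f+[cal["cx"],cal["cy"]]
def quat(psi): return (R.from_euler("z",psi)*R.from_euler("x",np.pi)).as_quat()
def psi():
    x=R.from_quat(manip.current_tcp_rot()).apply([1,0,0]); return np.arctan2(x[1],x[0])
def snap(fn,name="wrist"):
    cal=viewer.get_calibration(name); im=viewer.get_image(name)[:,:,::-1].copy(); cv2.imwrite("pics/"+fn+".png",im); return cal,im
def top(im,cal,c,z,half,mm=1.0,name="wrist"):
    """rectify plane z around world centre c; col=-y, row=-x (x up)"""
    n=int(2*half*1000/mm); k=(np.arange(n)-n/2+.5)*mm/1000
    Y,X=np.meshgrid(c[1]-k,c[0]-k); p=proj(name,cal,np.c_[X.ravel(),Y.ravel(),np.full(X.size,z)]).astype(np.float32)
    return cv2.remap(im,p[:,0].reshape(n,n),p[:,1].reshape(n,n),cv2.INTER_LINEAR)
E
python3 - <<'E'
from h import *
import pickle
cs=viewer.get_calibration("scene");cd=viewer.get_calibration("side")
names=["tray","cork","liner","b176","b137","b158","b191","jug_base","jar_base","soft_base"]
pp=[(257,193),(345,184),(170,168),(176,188),(137,190),(158,145),(191,151),(299,262),(252,260),(184,243)]
for n,p in zip(names,pp): print(n,onz("scene",cs,p,0.044 if n=="tray" else 0.003)[0].round(3))
print("side tray",onz("side",cd,(250,215),.044), "cork",onz("side",cd,(167,185),.004),"liner",onz("side",cd,(310,320),.003))
w=viewer.get_calibration("wrist");r=R.from_quat(manip.current_tcp_rot())
print("cam in tool",r.inv().apply(w["eye"]-manip.current_tool_pos()),(r.inv()*R.from_quat(w["attitude"])).as_matrix().round(3))
t=onz("scene",cs,(257,193),.044)[0]; l=onz("scene",cs,(170,168),.003)[0]
out=[]
for i,(c,h) in enumerate([(t,.24),(l,.26)]):
    manip.move_pose([c[0]+.08,c[1],h],quat(np.pi)); out.append(snap(f"w{i}"))
    print(manip.current_clock(),manip.current_q())
pickle.dump(out,open("o.pkl","wb"))
cv2.imwrite("pics/w.png",cv2.resize(np.vstack([out[0][1],out[1][1]]),(450,600)) if 0 else out[0][1])
E
```

```text
tray [0.592 0.019]
cork [0.487 0.308]
liner [ 0.494 -0.308]
b176 [ 0.578 -0.264]
b137 [ 0.603 -0.395]
b158 [ 0.392 -0.381]
b191 [ 0.406 -0.252]
jug_base [0.801 0.176]
jar_base [0.813 0.035]
soft_base [ 0.783 -0.185]
side tray [[0.56733477 0.00530785]] cork [[0.47839774 0.30171776]] liner [[ 0.48905361 -0.32031571]]
cam in tool [ 0.08365882 -0.00016982 -0.15754883] [[-0.    -0.951 -0.308]
 [ 1.     0.    -0.001]
 [ 0.001 -0.308  0.951]]
2.775 [ 0.07350288  0.50412612 -0.20739918  1.48036418  0.10761123  1.16823535
  1.42174349]
4.1167 [ 0.54427899  0.44531687 -0.13489922  1.51886178  0.06107977  1.18172559
  1.97362793]
```

View pics/w0.png

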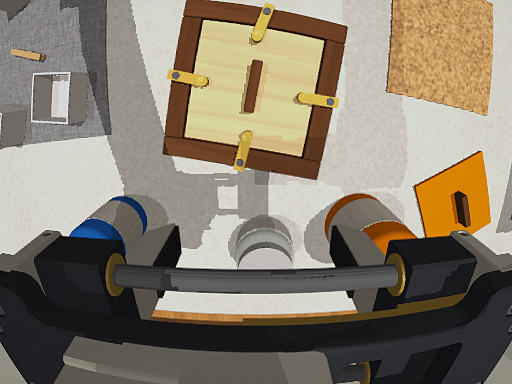

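View pics/w1.png

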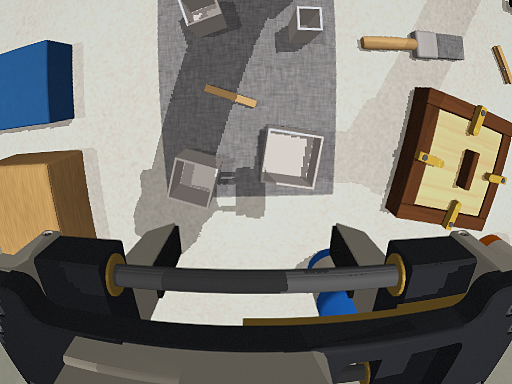

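The tray fills w0, with button pivots at about (264,9), (175,75), (239,163) and (331,101), and the plywood cover's bar at (253,86). w1 shows all four boxes: 1 at (292,155), 2 at (195,180), 3 at (202,12) and 4 at (309,20). The orange look-alike at (460,205) lies outside the tray. The plywood cover, which is yellow-beige and inside the tray, fits the description.

```bash
cat > meas.py <<'E'
from h import *
import pickle
(cal,im),_=pickle.load(open("o.pkl","rb"))
hsv=cv2.cvtColor(im,cv2.COLOR_BGR2HSV)
brass=cv2.inRange(hsv,(18,135,110),(30,255,255))
g=[(331,101),(264,9),(175,75),(239,163)]  # a b c d
piv=[]
for p in g:
    m=np.zeros(im.shape[:2],np.uint8);cv2.circle(m,p,8,255,-1)
    near=(m>0)
    lowsat=near&(hsv[...,1]<110)&(hsv[...,2]<190)
    ys,xs=np.nonzero(lowsat);piv.append((xs.mean(),ys.mean()) if len(xs) else p)
    print("dot",len(xs),np.round(piv[-1],1))
P=onz("wrist",cal,piv,.058); print(P.round(4))
c=P.mean(0); dx=P[3]-P[1]; dy=P[0]-P[2]
yaw=np.arctan2(dx[1]-dy[0],dx[0]+dy[1]); print("centre",c.round(4),"d",np.linalg.norm(dx),np.linalg.norm(dy),"yaw",yaw,np.arctan2(dx[1],dx[0]),np.arctan2(-dy[0],dy[1]))
# button angles from mask
n,lab,st,ce=cv2.connectedComponentsWithStats(brass)
ang=[]
for i,p in enumerate(piv):
    ys,xs=np.nonzero(brass); W=onz("wrist",cal,np.c_[xs,ys],.058)
    d=W-P[i]; r=np.linalg.norm(d,axis=1); s=(r<.042)&(r>.015)
    v=d[s].mean(0); inn=c-P[i]
    a=np.arctan2(inn[0]*v[1]-inn[1]*v[0],inn@v); ang.append(a); print("btn",s.sum(),"rmax",r[r<.05].max().round(3),"ang",round(a,3))
bar=cv2.inRange(hsv,(0,60,20),(18,255,130)); 
ys,xs=np.nonzero(bar); W=onz("wrist",cal,np.c_[xs,ys],.068); s=np.linalg.norm(W-c,axis=1)<.045
rect=cv2.minAreaRect((W[s]*1000).astype(np.float32)); print("bar",rect)
np.savez("tray.npz",c=c,yaw=yaw,ang=ang)
cs=viewer.get_calibration("scene");sc=cv2.imread("pics/scene0.png");h2=cv2.cvtColor(sc,cv2.COLOR_BGR2HSV)
m=cv2.inRange(h2,(5,70,100),(20,255,255)); m[:,:305]=0;m[:,390:]=0;m[:150]=0;m[215:]=0
ys,xs=np.nonzero(m);W=onz("scene",cs,np.c_[xs,ys],.004);print("cork",cv2.minAreaRect((W*1000).astype(np.float32)))
v=im.copy(); v[brass>0]=(0,255,0)
for p in piv: cv2.circle(v,tuple(int(round(k)) for k in p),2,(0,0,255),-1)
cv2.imwrite("pics/chk0.png",cv2.resize(v[0:190,150:360],None,fx=3,fy=3,interpolation=cv2.INTER_NEAREST))
E
python3 meas.py
```

```text
dot 48 [330.3 101.2]
dot 52 [266.2  10.3]
dot 46 [175.1  74.9]
dot 54 [239.6 163.4]
[[ 0.5926  0.1069]
 [ 0.4882  0.0327]
 [ 0.5618 -0.0711]
 [ 0.6673  0.0025]]
centre [0.5774 0.0177] d 0.18160824026479752 0.18070635213191466 yaw -0.1693539303887761 -0.1672145544253922 -0.1715039837895393
btn 209 rmax 0.039 ang 0.07
btn 195 rmax 0.038 ang -0.15
btn 198 rmax 0.039 ang -0.087
btn 219 rmax 0.04 ang -0.074
bar ((577.5679321289062, 17.44868278503418), (11.765073776245117, 58.86565399169922), 79.65233612060547)
cork ((480.4527893066406, 309.3450012207031), (200.47616577148438, 200.25283813476562), 85.65721130371094)
```

View pics/chk0.png

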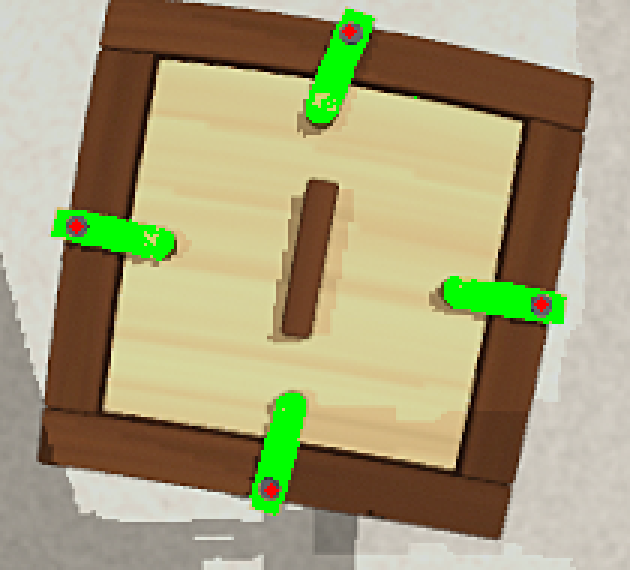

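Everything measures consistently: pivot spans are 181 mm and the bar is 59 x 12 mm. Next I'll swing the buttons, gripping each bar and turning it about its pivot. Button d goes towards -y, away from the jar.

```bash
cat > btn.py <<'E'
from h import *
t=np.load("tray.npz");c=t["c"];yaw=float(t["yaw"])
inw={"a":-np.pi/2,"b":0,"c":np.pi/2,"d":np.pi}
def button(k,sgn):
    i="abcd".index(k);hi=yaw+inw[k];pv=c-.09*np.array([np.cos(hi),np.sin(hi)]);a0=float(t["ang"][i]);a1=1.5*sgn
    def pose(a,z,off): h=hi+a; return [*(pv+.027*np.array([np.cos(h),np.sin(h)])),z],quat(h+off)
    best=None
    for off in(0,np.pi):
        qs=[manip.solve_ik(*pose(a,.0475,off)) for a in(a0,a1)]
        if any(q is None for q in qs):continue
        m=max(abs(np.array(q)[6]) for q in qs)+.3*np.abs(np.array(qs[0])-manip.current_q()).max()
        if best is None or m<best[0]:best=(m,off)
    off=best[1]
    manip.move_pose(*pose(a0,.13,off)); manip.servo_line(pose(a0,.0475,off)[0],vel=.1)
    print(k,"down F",np.round(manip.current_force(),1)); effector.close(f_grip=5); g=manip.current_finger_gap()
    if not .009<g<.016: print("gap?",g); effector.open_jaws(); manip.servo_line(pose(a0,.13,off)[0]); return False
    n=5; fm=0
    for a in np.linspace(a0,a1,n+1)[1:]:
        p,q=pose(a,.0475,off); manip.servo_line(p,q,vel=.03); fm=max(fm,np.linalg.norm(manip.current_force()))
    effector.open_jaws(); manip.servo_line(pose(a1,.13,off)[0],vel=.15)
    print(k,"gap",round(g,4),"fmax",round(fm,1),"t",manip.current_clock()); return True
if __name__=="__main__":
    for k,s in (("c",-1),("b",-1),("a",1),("d",1)):
        if not button(k,s):break
    manip.move_pose([c[0]+.08,c[1],.24],quat(np.pi)); snap("w2")
E
python3 btn.py
```

```text
c down F [-0.   0.3  0.3]
c gap 0.0122 fmax 4.9 t 12.3333
b down F [-0.1 -0.7 -0.3]
b gap 0.0122 fmax 4.5 t 20.6833
a down F [ 0.2  0.1 -0.1]
a gap 0.0119 fmax 5.3 t 27.625
d down F [-0.2 -0.8  1.1]
d gap 0.0122 fmax 3.1 t 36.0
```

View pics/w2.png

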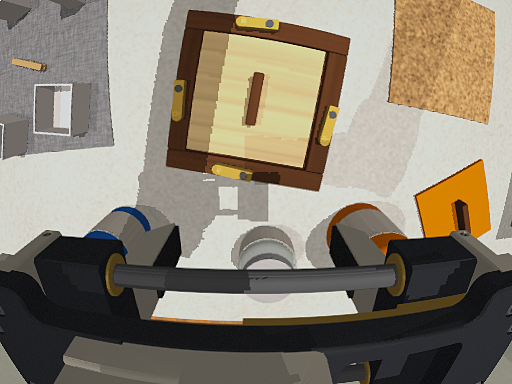

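All four buttons now lie along their rims. Next is the cover.

Run:
```python
from h import *
t=np.load("tray.npz");c=t["c"];yaw=float(t["yaw"]);m=np.array([.4805,.3093]);my=np.radians(-4.3)
off=np.pi
manip.move_pose([*c,.13],quat(yaw+off)); manip.servo_line([*c,.0475],vel=.1); effector.close(f_grip=30)
print("gap",manip.current_finger_gap(),manip.current_gripper_force())
manip.servo_line([*c,.19],vel=.12); print("gap",manip.current_finger_gap(),manip.current_force())
manip.move_pose([*m,.10],quat(my+off)); manip.servo_line([*m,.03],vel=.1); manip.servo_line([*m,.0185],vel=.04)
print("F",manip.current_force()); effector.open_jaws(); manip.servo_line([*m,.15],vel=.2)
print(manip.current_clock())
l=np.array([.494,-.308])
cal,im=snap("s3","scene")
manip.move_pose([l[0]+.05,l[1],.30],quat(np.pi)); cal2,im2=snap("w3"); print(manip.current_clock())
cv2.imwrite("pics/v3.png",np.vstack([cv2.resize(im[120:250,100:400],(512,222)),im2[:300]]))
import pickle;pickle.dump((cal2,im2),open("w3.pkl","wb"))
```

```text
gap 0.01207665946150445 29.999389350414276
gap 0.011684379321830266 [-0.20648974 -0.13631064 -3.11427477]
F [ 0.43984888  0.26311428 -2.42497636]
46.1167
48.4917
```

View pics/v3.png

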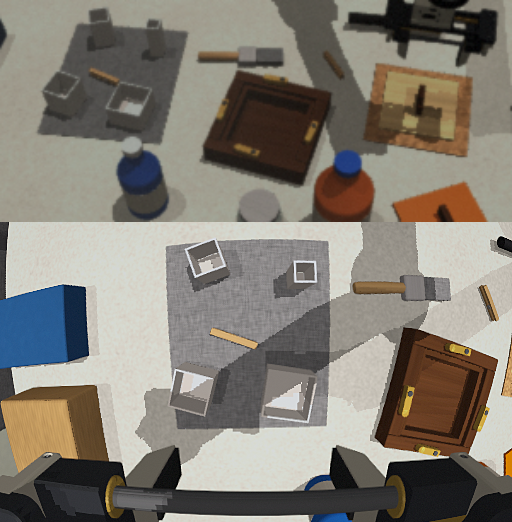

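The cover lies on the mat in the middle. In w3 (same frame, picture row minus 222) the boxes are at: 1 (290,170), 2 (195,167), 3 (207,37) and 4 (304,50). Next I'll measure each from directly above, where the mouth outline is the silhouette.

```bash
cat > box.py <<'E'
from h import *
S={1:.070,2:.056,3:.042,4:.028};H={1:.050,2:.062,3:.074,4:.086}
def hover(c,z,h=.2,psi=np.pi):
    manip.move_pose([c[0]-.0837*np.cos(psi),c[1]-.0837*np.sin(psi),h],quat(psi))
def detect(cal,im,c,i,z,thr=118,half=.08,mm=.5,tol=.007):
    r=top(im,cal,c,z,half,mm); hsv=cv2.cvtColor(r,cv2.COLOR_BGR2HSV)
    m=((hsv[...,2]>thr)&(hsv[...,1]<60)).astype(np.uint8)*255
    m=cv2.morphologyEx(m,cv2.MORPH_CLOSE,np.ones((5,5),np.uint8))
    best=None
    for k in cv2.findContours(m,cv2.RETR_EXTERNAL,cv2.CHAIN_APPROX_NONE)[0]:
        rc=cv2.minAreaRect(k); w=np.array(rc[1])*mm/1000
        e=np.abs(w-S[i]).max()
        if best is None or e<best[0]: best=(e,rc,w)
    if best is None: return None,r,m
    e,rc,w=best; n=r.shape[0]
    p=np.array([c[0]-(rc[0][1]-n/2+.5)*mm/1000,c[1]-(rc[0][0]-n/2+.5)*mm/1000])
    # image col=-y,row=-x : image angle t (col->row) is direction (-sin t, -cos t) in (x,y)
    t=np.radians(rc[2]); yaw=np.arctan2(-np.cos(t),-np.sin(t)); yaw=(yaw+np.pi/4)%(np.pi/2)-np.pi/4
    return (p,yaw,w,e<tol),r,m
E
python3 - <<'E'
from box import *
import pickle
cal,im=pickle.load(open("w3.pkl","rb"))
px={1:(290,170),2:(195,167),3:(207,37),4:(304,50)}
co={i:onz("wrist",cal,px[i],.003+H[i])[0] for i in px}
pickle.dump(co,open("co.pkl","wb"));tiles=[]
for i in co:
    hover(co[i],0); c2,i2=snap(f"b{i}"); pickle.dump((c2,i2),open(f"b{i}.pkl","wb"))
    for thr in(118,):
        d,r,m=detect(c2,i2,co[i],i,.003+H[i],thr)
        print(i,co[i].round(3),thr,None if d is None else (d[0].round(4),round(d[1],3),d[2].round(4),d[3]))
    tiles.append(np.vstack([cv2.resize(r,(200,200)),cv2.resize(cv2.cvtColor(m,cv2.COLOR_GRAY2BGR),(200,200))]))
cv2.imwrite("pics/tiles.png",np.hstack(tiles)); print(manip.current_clock())
E
```

```text
1 [ 0.564 -0.258] 118 (array([ 0.5058, -0.3272]), np.float64(-0.245), array([0.0062, 0.0017]), np.False_)
2 [ 0.557 -0.39 ] 118 (array([ 0.557 , -0.3896]), np.float64(0.0), array([0.1595, 0.1595]), np.False_)
3 [ 0.384 -0.368] 118 (array([ 0.4505, -0.3056]), np.float64(0.0), array([0.026, 0.035]), np.False_)
4 [ 0.403 -0.248] 118 (array([ 0.4011, -0.2468]), np.float64(0.034), array([0.0285, 0.0286]), np.True_)
51.2333
```

View pics/tiles.png

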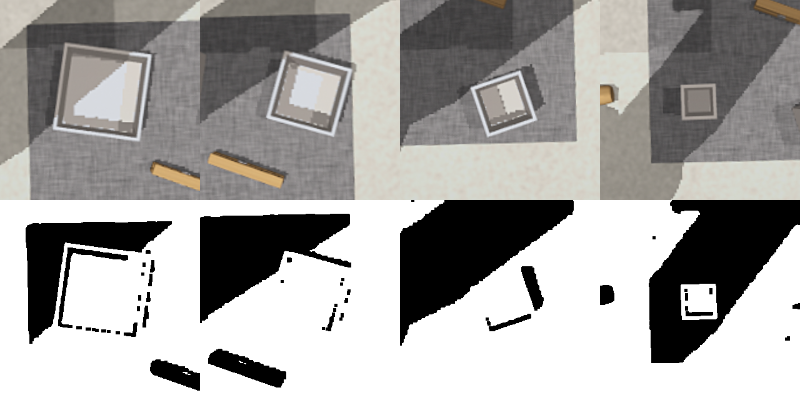

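The tiles show each mouth outline clearly, slightly off centre for boxes 2 and 3. A single threshold doesn't separate them, so I'll try several and pick by known size.

```bash
cat >> box.py <<'E'
def find(cal,im,c,i,z,half=.08):
    best=None
    for thr in range(110,240,8):
        for bl in (0,):
            d,r,m=detect(cal,im,c,i,z,thr,half)
            if d is None: continue
            e=np.abs(d[2]-S[i]).max()
            if best is None or e<best[0]: best=(e,d,thr)
    return best
E
python3 - <<'E'
from box import *
import pickle
co=pickle.load(open("co.pkl","rb"))
for i in co:
    c2,i2=pickle.load(open(f"b{i}.pkl","rb"))
    b=find(c2,i2,co[i],i,.003+H[i]); d=b[1]
    r=top(i2,c2,co[i],.003+H[i],.08,.5); n=r.shape[0]
    if i<4:
        print(i,b[2],d[0].round(4),round(d[1],3),d[2].round(4),d[3])
    else: print(i,b[2],d[0].round(4),round(d[1],3),d[2].round(4))
E
```

```text
1 190 [ 0.5705 -0.2595] -0.135 [0.0701 0.0703] True
2 190 [ 0.562  -0.3969] -0.266 [0.0561 0.056 ] True
3 190 [ 0.3806 -0.371 ] 0.328 [0.0419 0.042 ] True
4 134 [ 0.4011 -0.2467] 0.04 [0.0281 0.0279]
```

All four boxes match their sizes within 0.3 mm. I'll place box 1 now and check it.

```bash
cat > pp.py <<'E'
from box import *
import pickle
T=np.load("tray.npz");C=T["c"];YAW=float(T["yaw"])
F={1:.006,2:.0085,3:.011,4:.0135};D={1:.017,2:.013,3:.013,4:.013}
def locate(c,i,z):
    for k in range(2):
        hover(c,z,.2); cal,im=snap(f"loc{i}_{int(manip.current_clock()*10)}")
        b=find(cal,im,c,i,z,.08 if k==0 else .06)
        if b is None or not b[1][3]:
            b=find(cal,im,c,i,z,.15)
        if not b[1][3]: print("NOT FOUND",i,b[1]); return None
        d=np.linalg.norm(b[1][0]-c); c=b[1][0]
        if d<.012: break
    print("box",i,c.round(4),"yaw",round(b[1][1],3),"size",b[1][2].round(4)); return c,b[1][1]
def go(i,c0,target=C,yaw=YAW):
    l=locate(c0,i,.003+H[i])
    if l is None: return False
    p,y=l; z=.003+H[i]-D[i]
    manip.move_pose([*p,z+.05],quat(np.pi+y)); manip.servo_line([*p,z],vel=.1)
    effector.close(f_grip=10); g=manip.current_finger_gap(); print("gap",round(g,4),"F",np.round(manip.current_force(),1))
    if abs(g-S[i])>.004: effector.open_jaws(); manip.servo_line([*p,z+.06]); return False
    manip.servo_line([*p,z+.12],vel=.2)
    zf=F[i]+H[i]-D[i]+.001
    manip.move_pose([*target,zf+.10],quat(np.pi+yaw)); f0=np.array(manip.current_force()); print("held gap",round(manip.current_finger_gap(),4))
    manip.servo_line([*target,zf+.055],vel=.15)
    for dz in (.045,.03,.015,.006,0):
        manip.servo_line([*target,zf+dz],vel=.06); df=np.array(manip.current_force())-f0
        if np.linalg.norm(df)>3: print("CONTACT at",dz,df.round(1)); 
        if np.linalg.norm(df)>8: return False
    effector.open_jaws(); manip.servo_line([*target,zf+.09],vel=.2)
    r=locate(target,i,F[i]+H[i]); print("t",manip.current_clock()); return r
E
python3 - <<'E'
from pp import *
co=pickle.load(open("co.pkl","rb"));co[1]=np.array([.5705,-.2595])
print(go(1,co[1]),C)
E
python3 - <<'E'
import glob,os;print(max(glob.glob("pics/loc*"),key=os.path.getmtime))
E
cp $(ls -t pics/loc*|head -1) pics/last.png
```

```text
box 1 [ 0.5699 -0.2595] yaw -0.134 size [0.07   0.0698]
gap 0.0701 F [0.3 0.2 2.6]
held gap 0.0698
box 1 [0.5772 0.0172] yaw -0.171 size [0.0701 0.07  ]
t 59.45
(array([0.5771739 , 0.01718312]), np.float64(-0.1707352075507096)) [0.5774493  0.01773047]
pics/loc1_594.png
```

View pics/last.png

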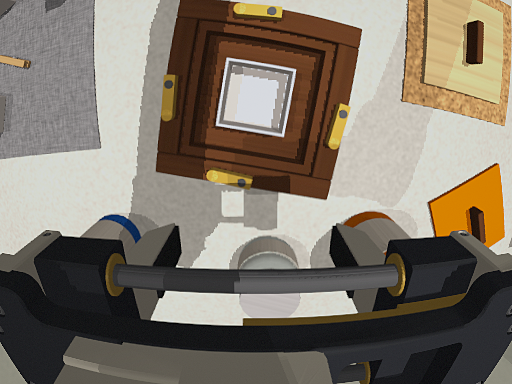

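Box 1 stands upright in the middle of the well at (257,97). Next come boxes 2, 3 and 4, stopping on any anomaly.

Run:
```python
from pp import *
co={2:np.array([.562,-.3969]),3:np.array([.3806,-.371]),4:np.array([.4011,-.2467])}
for i in (2,3,4):
    r=go(i,co[i])
    if not r or np.linalg.norm(r[0]-C)>.004: print("STOP",i,r);break
cv2.imwrite("pics/sc9.png",np.vstack([cv2.resize(snap("a9","scene")[1][110:280,100:400],(512,290)),snap("b9")[1][:310]]))
```

```text
box 2 [ 0.5529 -0.3417] yaw -0.257 size [0.0494 0.0621]
gap 0.0034 F [-0.7 -2.3  2. ]
STOP 2 False
```

View pics/sc9.png

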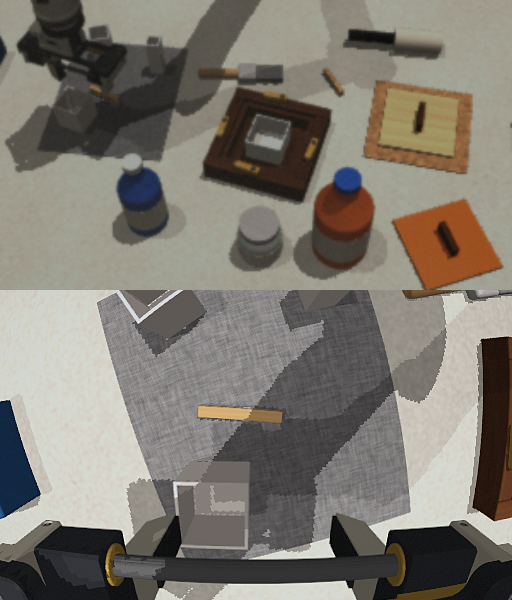

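The size tolerance was too loose, so the gripper closed on nothing. Box 2 had moved and now stands upright at about (212,226) in the wrist picture. I'll re-measure from directly above it with a 3 mm tolerance.

```bash
sed -i 's/tol=.007/tol=.003/' box.py
python3 - <<'E'
from pp import *
cal=viewer.get_calibration("wrist"); c=onz("wrist",cal,(212,226),.065)[0]; print(c, manip.current_finger_gap())
manip.servo_line(np.array(manip.current_tool_pos())+[0,0,.06])
for k in range(2):
    hover(c,.065,.2); cal,im=snap(f"n2_{k}"); b=find(cal,im,c,2,.065,.05); print(b)
    if b[1][3]: c=b[1][0]
r=top(im,cal,c,.065,.06,.25); cv2.imwrite("pics/n2.png",r); np.save("c2.npy",c); pickle.dump((cal,im),open("n2.pkl","wb"))
E
```

```text
[ 0.55551862 -0.37590149] 0.0919500746067673
(np.float64(0.0006665191650390631), (array([ 0.55592973, -0.37757295]), np.float64(-0.27159960422880247), array([0.05587999, 0.05666652]), np.True_), 166)
(np.float64(0.0005055847167968752), (array([ 0.55624581, -0.37760926]), np.float64(-0.26870301706917776), array([0.05594667, 0.05650558]), np.True_), 166)
```

View pics/n2.png

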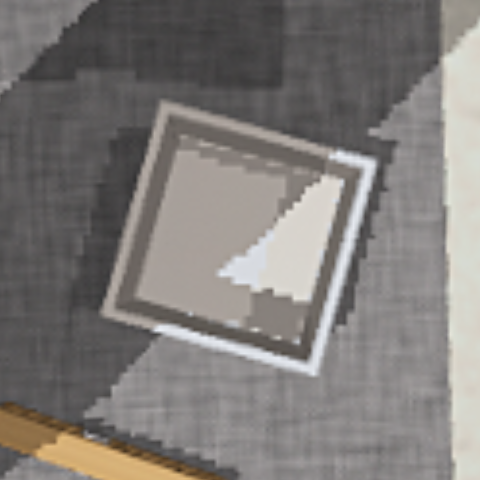

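Box 2's mouth is clear, about 56 x 56.5 mm, centred at (0.556, -0.378). It had been shifted about 2 cm and is undamaged. Continuing.

Run:
```python
from pp import *
co={2:np.load("c2.npy"),3:np.array([.3806,-.371]),4:np.array([.4011,-.2467])}
for i in (2,3,4):
    r=go(i,co[i])
    if not r or np.linalg.norm(r[0]-C)>.004: print("STOP",i,r);break
cv2.imwrite("pics/sc10.png",np.vstack([cv2.resize(snap("a10","scene")[1][110:280,100:400],(512,290)),snap("b10")[1][:310]]))
print(manip.current_clock(),manip.current_tool_pos())
```

```text
box 2 [ 0.5563 -0.3776] yaw -0.27 size [0.0559 0.0567]
gap 0.0559 F [-0.3  0.5  1.1]
held gap 0.056
NOT FOUND 2 (array([0.57709957, 0.01711534]), np.float64(-0.16820676912227484), array([0.06597069, 0.06549635]), np.False_)
t 76.125
STOP 2 None
76.225 [0.65894664 0.01778813 0.19777878]
```

View pics/sc10.png

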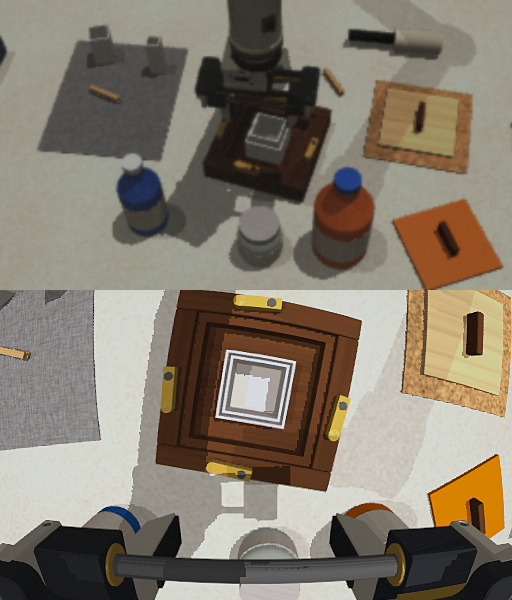

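Box 2 sits squarely inside box 1 at (256,388 minus 290). The "not found" came only from the nested rims merging. Now boxes 3 and 4, with a picture check afterwards.

Run:
```python
from pp import *
co={3:np.array([.3806,-.371]),4:np.array([.4011,-.2467])}
for i in (3,4):
    r=go(i,co[i])
    if r is False: print("STOP",i);break
x=C+np.array([0,.12])
a=snap("a11","side")[1];b=snap("b11")[1]
cv2.imwrite("pics/sc11.png",np.vstack([cv2.resize(a[150:330,170:400],(512,400)),cv2.resize(b[0:200,100:400],(300,200))[:, :].copy() if 0 else cv2.resize(b[0:117,150:450],(512,200))]))
print(manip.current_clock())
```

```text
box 3 [ 0.3803 -0.3708] yaw 0.328 size [0.0419 0.0421]
gap 0.042 F [-0.1 -0.1 -0.1]
held gap 0.042
NOT FOUND 3 (array([ 0.67833564, -0.00390521]), np.float64(0.029403295805292107), array([0.03120709, 0.02597406]), np.False_)
t 86.7833
box 4 [ 0.4013 -0.2463] yaw 0.032 size [0.0279 0.0279]
gap 0.0281 F [-0.4 -0.4 -0.3]
held gap 0.0279
box 4 [0.5769 0.0175] yaw -0.183 size [0.0272 0.0267]
t 96.5083
96.6083
```

View pics/sc11.png

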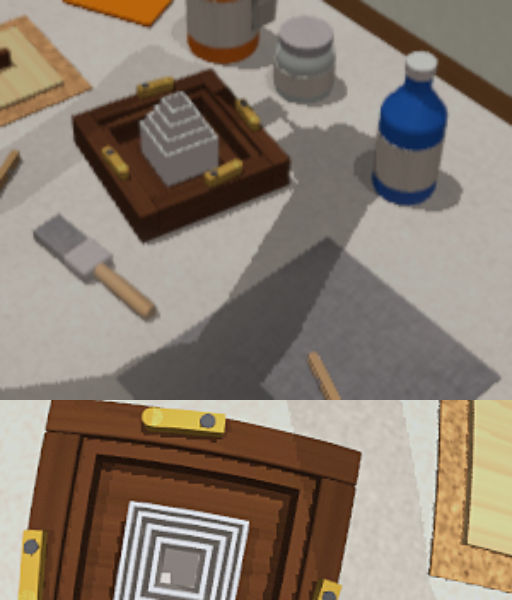

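The side view shows an even four-step pyramid, all boxes upright and concentric. The buttons are still aside and the cover is on the mat. Handing in.

```bash
python3 -c "
from bench import manip
print(manip.hand_in())"
```

```text
the job is handed in; nothing more can be done
None
```

The job is handed in: all four buttons are swung aside, the plywood cover lies flat in the middle of the cork mat, and boxes 1 to 4 stand nested upright in the tray's well, after one missed grasp on box 2, which I found moved about 2 cm and re-measured.

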